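Pack the drill bit case under the cantilever tray

ROBOT

A 6-joint arm with a two-finger parallel gripper is mounted at the origin on a cart in front of the work surface, level with it; the furniture and walls round the work are solid. World frame = base frame: x ahead of the robot, y to its left, z up, the work surface at z = 0. Lengths are in m, angles in rad, forces in N, time in s.
With the tool pointing down it reaches from about 0.375 to 0.975 m from the base axis. Payload 3.8 kg.
Tool frame: the origin (TCP) lies at the very end of the fingers, on their centre line; the grasp point (between the pads) lies 19 mm behind it; z points along the fingers, y is the line along which they close (so a half turn about z gives the same grasp; the last joint's range is limited). The gripper opens to 85 mm and grips with 20 to 120 N. Pads are 22 mm wide; open, the fingers measure 114 mm over their backs; the gripper's body (76 mm by 85 mm) begins 54 mm behind the grasp point. The pads swing forward as they close: fully open they stand 13 mm farther back than shut.
Start: joints at [-1.138, 0.264, 1.604, -0, 1.274, -0.037], TCP at [0.306, -0.602, 0.231] pointing down, gripper open.
Joint ranges: [-2.63, 2.63], [-0.94, 2.18], [0.31, 2.57], [-1.31, 4.45], [0, 2.66], [-2.55, 2.55]. Speed limits (rad/s): [2.57, 2.57, 3.14, 3.14, 3.14, 3.14].

INTERFACE

Orientations are given as a rotation vector (axis times angle).
In Python, from workcell import monitor, viewer, workorder gives the robot as it stands.
- The arm moves only by the tool jog_arm, never from a script. Its argument "commands" is a list of rows, each an object with "travel": the shift along the tool's x, y, z in mm, a list of three; "rot": the turn, a rotation vector about the tool's x, y, z in degrees, a list of three; "claw": the closure in counts, from 0 (fully open) to 255 (shut). A call has exactly 5 rows; each row shifts and turns the commanded pose from where the row before left it, along the tool's axes as they then stand; what a row does not reach is not made up. A row lasts 1/10 s, in which the tool goes at most 50 mm and 8.59 degrees, less where a joint would pass 70% of its speed; a pose out of reach is approached as far as the arm can. A call is refused whole if a number of a shift passes 50 or a number of a turn 8.59, either way. A call with a gripper value outside its range is refused whole. The fingers move at their own pace and stop on an object; "force" is the grip in N (left out, the last holds). Time passes only in rows, so rows that do not move let the fingers close, or fill a call up. It gives the time, the measured TCP pose, the force, the opening and the grip force at its end, in the units of the state.
- monitor.read_state(): the state, without advancing time (a new reading comes with each control period).
- viewer.read_camera(name): name is "scene" or "top"; returns a dict with "color" (420x560x3 uint8, blue, green, red), "camera_matrix" (3x3 intrinsics, pixels), "k1" (the pictures are not rectified: a ray, as slopes to the right and down, at radius r is drawn at 1 + k1 r^2 times it, then the intrinsics apply), "R" (3x3) and "t" (3): a world point X has camera coordinates R X + t. Camera axes: x right, y down, z forward; pixel columns grow to the right and rows downward; lengths in m; the calibration is good to about 2 mm. A picture is of the moment at which its call begins. There is no depth.
- workorder.finish_job(): hands the job in; it is judged then, once.
The state is a dict: "time": time; "q": joint angles; "joint_vel": joint speeds; "joint_torque": joint torques, N m; "tool_pos": TCP position; "tcp_rot": TCP orientation; "wrist_force": force on the tool from outside, world axes, zero at the start; "torque": the same for the moment, N m; "width": opening from 0.0 (shut) to 1.0 (fully open); "grip_force": force on a finger pad.
Only numpy, scipy, OpenCV 4.12 (cv2) and the standard library are available. Lean on these libraries where they do the work, as an engineer would, in place of code of your own. Each camera call takes 0.05 s, during which the arm holds its last target. There are 200 camera calls.

TASK

Lift the top tray of the grey cantilever tool box by its wooden handle bar and swing it fully up and over until it stays open by itself, then put the drill bit case that lies on the bench in front of it into the compartment underneath. Then swing the tray back and lower it until it is fully closed, without letting it drop.

Things in the scene. Friction and masses are not known exactly. Their poses are not given: they have to be found in the camera images.
- tray_handle (a point): Middle of the handle of the tool box's tray: a round wooden bar, 16 mm thick, 166 mm long, along x, 118 mm above the bench when closed. The grey tray, 170 x 150 mm, has walls up to 26 mm below the bar's centre, floor 54 mm below, a plate at each end of the bar. Its small contents are fixed. The tray stays level and never turns; y is horizontal, the way it swings open; z up.
- tray_swing (a joint): Swing q (rad) of the arms carrying the tray: 0 closed on the rim, 1.571 open. From its closed place the handle shifts 110 mm*(cos 30deg - cos(30deg+q)) along the box's +y and 110 mm*(sin(30deg+q) - sin 30deg) up: an arc, 55 mm up at q = 1.05, ending 150 mm sideways and 40 mm up. About 0.45 kg, free hinges: let go below q = 1.05 it falls shut, beyond it falls open onto a stop.
- compartment (a point): Centre of the floor of the tool box's lower compartment, 4 mm above the bench. The grey box is fixed, 170 x 150 mm outside, 58 mm high; the compartment is 162 mm (x) by 142 mm (y), 54 mm deep, covered by the tray when closed. x runs along the box, parallel to the handle bar; y is the way the tray swings open, roughly to the robot's left; z up.
- case_centre (a point): Centre, half-way up, of the drill bit case: flat, closed, black with a red top and a small metal clasp, loose, 0.2 to 0.4 kg, lying on the bench between robot and tool box. 45 mm wide along x, 100 mm long along y, 32 mm high along z. A stepped black battery pack, 88 x 62 x 50 mm, lies to its left or right. The case fits the compartment lying down, lengthways or crossways.
Not all that is in view belongs to the job. Of the things that look like the part that bears case_centre, the larger one is meant.

How it is judged:
By the outcome, as a careful person would: the job done as asked, in the order asked, and still so for the second after the job is handed in, with the robot touching nothing.
It also fails if it takes over 67 s, if anything falls off the work surface, if the arm or the gripper's body presses on something with over 40 N, if the wrist force passes 120 N, or if a joint passes its speed limit or range.

## Working session

There is one attempt and no reset: what is moved stays moved. The work goes in short steps, Python scripts to look and compute and a tool call to move; the robot and the scene stay as the last step left them, time stands still between calls to the robot, and variables do not carry over. Pictures are saved under pics/ and viewed, at most 10 in all, crops included, and the job is handed in when it is done.

Besides the shell and the picture viewer there is one more tool, called after ">>>" as name([rows], argument=value, ...), one row to a line, values as JSON. jog_arm: Moves the arm, as the interface text tells. Its arguments: {"type":"object","properties":{"commands":{"type":"array","items":{"type":"object","properties":{"travel":{"type":"array","items":{"type":"number"}},"rot":{"type":"array","items":{"type":"number"}},"claw":{"type":"number"}}}},"force":{"type":"number"}},"required":["commands"]}

```bash
mkdir -p pics; ls; cat > h.py <<'E'
import numpy as np, cv2
from workcell import monitor, viewer, workorder
def cam(n,save=None):
    c=viewer.read_camera(n)
    if save: cv2.imwrite('pics/'+save,c['color'])
    return c
def ray(c,u,v):
    K=np.array(c['camera_matrix']);k=c['k1']
    d=np.array([(u-K[0,2])/K[0,0],(v-K[1,2])/K[1,1]]);s=d.copy()
    for _ in range(30): s=d/(1+k*(s@s))
    R=np.array(c['R']);t=np.array(c['t'])
    return -R.T@t, R.T@np.array([s[0],s[1],1.])
def onz(c,u,v,z):
    o,d=ray(c,u,v); return o+d*(z-o[2])/d[2]
def proj(c,X):
    x=np.array(c['R'])@np.array(X,float)+np.array(c['t']);s=x[:2]/x[2];s=s*(1+c['k1']*(s@s))
    K=np.array(c['camera_matrix']);return np.array([K[0,0]*s[0]+K[0,2],K[1,1]*s[1]+K[1,2]])
def two(c1,p1,c2,p2):
    (o1,d1),(o2,d2)=ray(c1,*p1),ray(c2,*p2)
    s=np.linalg.lstsq(np.c_[d1,-d2],o2-o1,rcond=None)[0]
    a,b=o1+d1*s[0],o2+d2*s[1]; return (a+b)/2,np.linalg.norm(a-b)
E
python3 - <<'E'
from h import *
for n in('scene','top'):
    c=cam(n,n+'0.png'); print(n,c['k1'],-np.array(c['R']).T@c['t'])
s=monitor.read_state();print(s)
E
```

```text
pics
scene -0.1666987029843452 [0.1977329  0.95367693 0.55269758]
top -0.041509293123920675 [0.38835734 0.30760096 0.92900588]
{'time': 0.1, 'q': array([-1.13786831e+00,  2.64697619e-01,  1.60526833e+00,  1.43065130e-05,
        1.27370716e+00, -3.69236299e-02]), 'joint_vel': array([-0.00097385, -0.00255337, -0.00378943,  0.00090188, -0.0008601 ,
        0.00048672]), 'joint_torque': array([ 5.52040001e-04, -5.16703320e+01, -3.68591595e+01, -1.67152137e-05,
        6.34586424e-03,  2.76326068e-05]), 'tool_pos': array([ 0.30531289, -0.6012444 ,  0.23005651]), 'tcp_rot': array([-3.05331325e+00, -7.30789313e-01,  6.21379090e-04]), 'wrist_force': array([ 0.62866668,  0.14483111, -0.63577328]), 'torque': array([ 0.00025877,  0.05142421, -0.02915728]), 'grip_force': 0.0, 'width': 0.9964921123510709}
```

View pics/scene0.png

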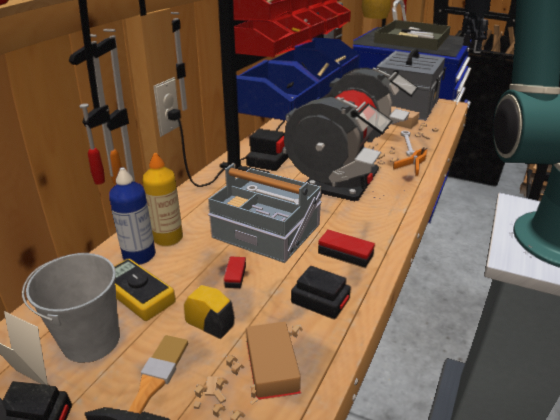

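View pics/top0.png

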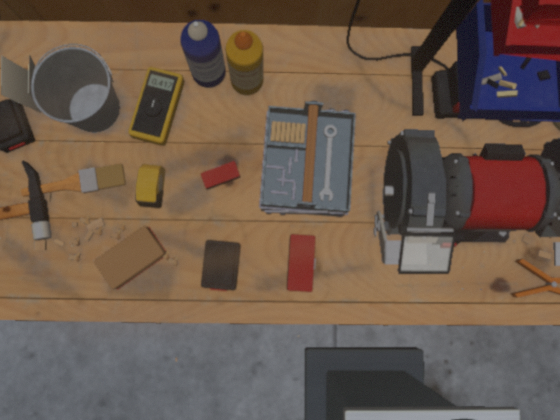

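The top view shows the tool box around (308,160) with its bar running from (312,103) to (308,208). There are two red cases: a large one at (301,263) and a small one at (220,174). The battery pack is at (220,265). The large red case is in front of the box and beside the battery pack, so it fits the description. I'll check it in an enlarged crop and measure.

```bash
python3 - <<'E'
from h import *
c=cam('top');s=cam('scene')
im=c['color'];crop=im[90:300,190:370];cv2.imwrite('pics/crop1.png',cv2.resize(crop,None,fx=2.8,fy=2.8,interpolation=cv2.INTER_CUBIC))
def blobs(c,lo,hi,z,box,mina=60):
    h=cv2.cvtColor(c['color'],cv2.COLOR_BGR2HSV);m=cv2.inRange(h,lo,hi)
    if lo[0]==0 and hi[0]<=8: m|=cv2.inRange(h,(172,lo[1],lo[2]),(180,255,255))
    x0,y0,x1,y1=box;mm=np.zeros_like(m);mm[y0:y1,x0:x1]=m[y0:y1,x0:x1]
    for k in cv2.findContours(mm,cv2.RETR_EXTERNAL,cv2.CHAIN_APPROX_NONE)[0]:
        if cv2.contourArea(k)<mina: continue
        P=np.array([onz(c,*p[0],z)[:2] for p in k]);r=cv2.minAreaRect((P*1000).astype(np.float32))
        print(cv2.boundingRect(k),'c',np.round(r[0],1),'size',np.round(r[1],1),'ang',round(r[2],1))
print('red top');blobs(c,(0,140,70),(8,255,255),.032,(190,150,330,300))
print('red scene');blobs(s,(0,140,70),(8,255,255),.032,(220,220,380,290))
print('bar top');blobs(c,(5,90,60),(18,255,255),.122,(296,95,325,215))
print('bar scene');
for z in(.118,): blobs(s,(5,90,60),(18,255,255),z,(222,165,312,193))
for p in[(268,108),(354,108),(349,213),(263,211)]: print(p,onz(c,*p,.092))
E
```

```text
red top
(287, 234, 28, 58) c [411.9 242.2] size [44.4 98.3] ang 87.1
(201, 161, 39, 27) c [567.3 388.1] size [30.7 65. ] ang 20.5
red scene
(224, 256, 22, 27) c [558.1 404. ] size [30.8 72.5] ang 21.6
(319, 229, 56, 30) c [408.2 248.6] size [ 56.  102.5] ang 86.6
bar top
(296, 124, 9, 18) c [621.  251.3] size [28.7 13.1] ang 0.3
(303, 105, 16, 97) c [588.4 234.8] size [ 16.9 160.9] ang 86.3
(296, 95, 19, 12) c [675.6 243.3] size [18.9 30. ] ang 1.2
bar scene
(228, 168, 73, 25) c [591.3 231.6] size [ 35.1 167.4] ang 87.3
(251, 165, 58, 17) c [572.5 174.8] size [ 54.5 125.4] ang 83.8
(268, 108) [0.67169143 0.3040255  0.092     ]
(354, 108) [0.67479001 0.15662682 0.092     ]
(349, 213) [0.49324042 0.16668844 0.092     ]
(263, 211) [0.4945603  0.30997347 0.092     ]
```

View pics/crop1.png

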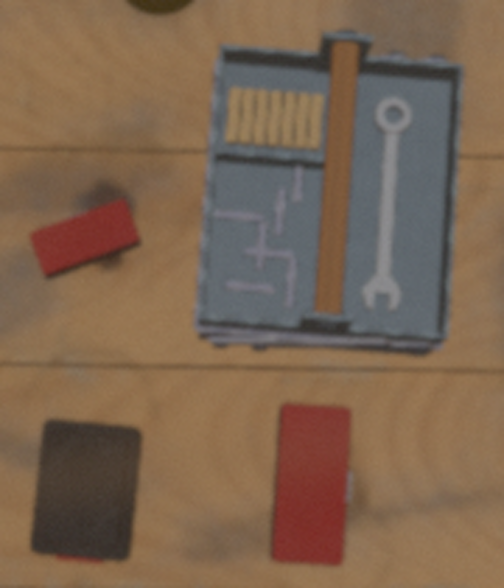

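The crop shows the large red-topped case with its clasp at crop (350,488), the battery pack to its left, and the small red decoy at (85,237). The measured 44x98 mm matches the large case. Before crossing I'll check the grinder's height.

```bash
cat >> h.py <<'E'
from scipy.spatial.transform import Rotation as Ro
def goto(target,yaw=None):
    s=monitor.read_state();R=Ro.from_rotvec(s['tcp_rot']);p=s['tool_pos']
    x=R.as_matrix()[:,0];print('t',round(s['time'],2),'pos',np.round(p,4),'yaw',round(np.degrees(np.arctan2(x[1],x[0])),2),'tilt',np.round(R.as_matrix()[:2,2],3),'tool travel mm',np.round(R.inv().apply(np.array(target)-p)*1000,1),'F',np.round(s['wrist_force'],1),'w',round(s['width'],3),'g',round(s['grip_force'],1),'q',np.round(s['q'],2))
E
python3 - <<'E'
from h import *
c=cam('top');s=cam('scene')
# grinder: left wheel top in scene, at plane y=const
for y in(.0,.05,.1):
    o,d=ray(s,325,97);k=(y-o[1])/d[1];print('scene wheel top',y,o+k*d)
    o,d=ray(s,372,68);k=(y-.15-o[1])/d[1];print('  2nd',o+k*d)
for p in[(410,131),(385,190),(403,272),(452,272),(440,230)]: print(p,[np.round(onz(c,*p,z)[:2],3) for z in(0,.15,.25)])
goto([.588,.235,.25])
E
```

```text
scene wheel top 0.0 [ 5.55814807e-01 -1.11022302e-16  2.20670369e-01]
  2nd [ 0.4951732 -0.15       0.2585547]
scene wheel top 0.05 [0.53704105 0.05       0.23807811]
  2nd [ 0.48169823 -0.1         0.27188029]
scene wheel top 0.1 [0.5182673  0.1        0.25548585]
  2nd [ 0.46822326 -0.05        0.28520588]
(410, 131) [array([0.663, 0.033]), array([0.619, 0.078]), array([0.589, 0.107])]
(385, 190) [array([0.549, 0.083]), array([0.523, 0.12 ]), array([0.506, 0.144])]
(403, 272) [array([0.397, 0.052]), array([0.396, 0.093]), array([0.395, 0.121])]
(452, 272) [array([ 0.398, -0.039]), array([0.396, 0.017]), array([0.395, 0.054])]
(440, 230) [array([ 0.475, -0.019]), array([0.461, 0.034]), array([0.452, 0.069])]
t 0.3 pos [ 0.3055 -0.6016  0.2308] yaw 26.92 tilt [-0.     0.001] tool travel mm [ 630.7 -618.1  -18.7] F [-0.3  0.6  0.3] w 0.998 g 0.0 q [-1.14  0.26  1.6   0.    1.27 -0.04]
```

>>> jog_arm([
  {"travel": [0, 0, -44], "rot": [0, 0, 6]},
  {"travel": [0, 0, -44], "rot": [0, 0, 6]},
  {"travel": [0, 0, -44], "rot": [0, 0, 6]},
  {"travel": [0, 0, -44], "rot": [0, 0, 6]},
  {"travel": [0, 0, -44], "rot": [0, 0, 6.4]},
])

```text
$.commands[0]: bad value
```

>>> jog_arm([
  {"travel": [0, 0, -44], "rot": [0, 0, 6], "claw": 0},
  {"travel": [0, 0, -44], "rot": [0, 0, 6], "claw": 0},
  {"travel": [0, 0, -44], "rot": [0, 0, 6], "claw": 0},
  {"travel": [0, 0, -44], "rot": [0, 0, 6], "claw": 0},
  {"travel": [0, 0, -34], "rot": [0, 0, 6.4], "claw": 0},
], force=60)

```text
time: 0.8
tool_pos: [0.3056, -0.602, 0.445]
tcp_rot: [3.137, -0.102, 0.002]
wrist_force: [0.2, -0.3, 0.3]
width: 1.001
grip_force: 0.0
```

```bash
python3 -c "
from h import *
goto([.588,.235,.43])"
```

```text
t 0.8 pos [ 0.3056 -0.602   0.445 ] yaw -3.74 tilt [ 0.001 -0.003] tool travel mm [ 227.2 -853.7   12.8] F [ 0.2 -0.3  0.3] w 1.001 g 0.0 q [-1.14  0.21  1.28 -0.    1.64  0.5 ]
```

>>> jog_arm([
  {"travel": [11, -42, 0], "rot": [0, 0, 0], "claw": 0},
  {"travel": [11, -42, 0], "rot": [0, 0, 0], "claw": 0},
  {"travel": [11, -42, 0], "rot": [0, 0, 0], "claw": 0},
  {"travel": [11, -42, 0], "rot": [0, 0, 0], "claw": 0},
  {"travel": [11, -42, 0], "rot": [0, 0, 0], "claw": 0},
])

```text
time: 1.3
tool_pos: [0.3734, -0.3939, 0.4413]
tcp_rot: [3.14, -0.096, 0.001]
wrist_force: [1.4, -0.2, -0.5]
width: 0.999
grip_force: 0.0
```

>>> jog_arm([
  {"travel": [11, -42, 0], "rot": [0, 0, 0], "claw": 0},
  {"travel": [11, -42, 0], "rot": [0, 0, 0], "claw": 0},
  {"travel": [11, -42, 0], "rot": [0, 0, 0], "claw": 0},
  {"travel": [11, -42, 0], "rot": [0, 0, 0], "claw": 0},
  {"travel": [11, -42, 0], "rot": [0, 0, 0], "claw": 0},
])

```text
time: 1.8
tool_pos: [0.441, -0.1876, 0.4415]
tcp_rot: [3.14, -0.096, 0.001]
wrist_force: [1.1, -0.2, -0.5]
width: 1.0
grip_force: 0.0
```

>>> jog_arm([
  {"travel": [11, -42, 0], "rot": [0, 0, 0], "claw": 0},
  {"travel": [11, -42, 0], "rot": [0, 0, 0], "claw": 0},
  {"travel": [11, -42, 0], "rot": [0, 0, 0], "claw": 0},
  {"travel": [11, -42, 0], "rot": [0, 0, 0], "claw": 0},
  {"travel": [11, -42, 0], "rot": [0, 0, 0], "claw": 0},
])

```text
time: 2.3
tool_pos: [0.5087, 0.0188, 0.4415]
tcp_rot: [3.14, -0.095, 0.001]
wrist_force: [0.4, 0.5, -0.3]
width: 0.995
grip_force: 0.0
```

>>> jog_arm([
  {"travel": [11, -42, 0], "rot": [0, 0, 0], "claw": 0},
  {"travel": [11, -42, 0], "rot": [0, 0, 0], "claw": 0},
  {"travel": [11, -42, 0], "rot": [0, 0, 0], "claw": 0},
  {"travel": [11, -42, 0], "rot": [0, 0, 0], "claw": 0},
  {"travel": [11, -42, 0], "rot": [0, 0, 0], "claw": 0},
])

```text
time: 2.8
tool_pos: [0.5764, 0.225, 0.4413]
tcp_rot: [3.14, -0.095, 0.0]
wrist_force: [0.2, -0.1, 0.2]
width: 0.998
grip_force: 0.0
```

>>> jog_arm([
  {"travel": [0, -12, 40], "rot": [0, 0, 0], "claw": 0},
  {"travel": [0, 0, 45], "rot": [0, 0, 0], "claw": 0},
  {"travel": [0, 0, 45], "rot": [0, 0, 0], "claw": 0},
  {"travel": [0, 0, 40], "rot": [0, 0, 0], "claw": 0},
  {"travel": [0, 0, 30], "rot": [0, 0, 0], "claw": 0},
])

```text
time: 3.3
tool_pos: [0.5754, 0.2349, 0.2377]
tcp_rot: [3.139, -0.095, -0.005]
wrist_force: [0.3, -0.1, 0.8]
width: 1.004
grip_force: 0.0
```

```bash
python3 - <<'E'
from h import *
goto([.588,.235,.18])
c=cam('scene');cv2.imwrite('pics/s2.png',cv2.resize(c['color'][60:280,180:420],None,fx=2.5,fy=2.5))
E
```

```text
t 3.3 pos [0.5754 0.2349 0.2377] yaw -3.46 tilt [-0.004 -0.001] tool travel mm [12.8 -1.  57.7] F [ 0.3 -0.1  0.8] w 1.004 g 0.0 q [ 0.35  0.16  1.71 -0.    1.27  1.98]
```

View pics/s2.png

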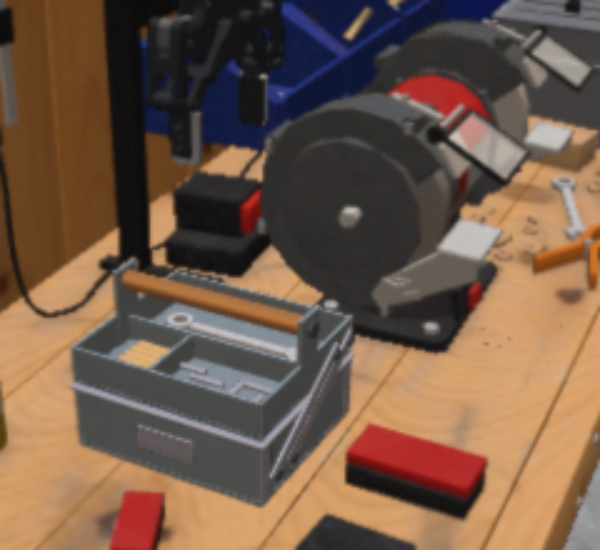

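The gripper hangs above the bar in the crop, with the bar running (130,280) to (300,322) between the end plates, and the tray is closed. I'm descending onto the bar.

>>> jog_arm([
  {"travel": [12, 0, 40], "rot": [0, 0, 0], "claw": 0},
  {"travel": [0, 0, 40], "rot": [0, 0, 0], "claw": 0},
  {"travel": [0, 0, 30], "rot": [0, 0, 0], "claw": 0},
  {"travel": [0, 0, 20], "rot": [0, 0, 0], "claw": 0},
  {"travel": [0, 0, 5], "rot": [0, 0, 0], "claw": 0},
])

```text
time: 3.85
tool_pos: [0.5872, 0.2338, 0.1039]
tcp_rot: [3.138, -0.095, -0.007]
wrist_force: [0.8, -0.3, 0.1]
width: 1.001
grip_force: 0.0
```

>>> jog_arm([
  {"travel": [0, 0, 0], "rot": [0, 0, 0], "claw": 80},
  {"travel": [0, 0, 0], "rot": [0, 0, 0], "claw": 150},
  {"travel": [0, 0, 0], "rot": [0, 0, 0], "claw": 170},
  {"travel": [0, 0, 0], "rot": [0, 0, 0], "claw": 170},
  {"travel": [0, 0, 0], "rot": [0, 0, 0], "claw": 170},
])

```text
time: 4.35
tool_pos: [0.5895, 0.2347, 0.1074]
tcp_rot: [-3.14, 0.095, -0.003]
wrist_force: [0.2, 0.3, 0.4]
width: 0.335
grip_force: 0.0
```

```bash
python3 - <<'E'
from h import *
goto([.588,.235,.099])
c=cam('scene');cv2.imwrite('pics/s3.png',cv2.resize(c['color'][60:280,180:420],None,fx=2.5,fy=2.5))
E
```

```text
t 4.35 pos [0.5895 0.2347 0.1074] yaw -3.48 tilt [0.002 0.001] tool travel mm [-1.5 -0.2  8.4] F [0.2 0.3 0.4] w 0.335 g 0.0 q [0.34 0.29 1.81 0.   1.04 1.97]
```

View pics/s3.png

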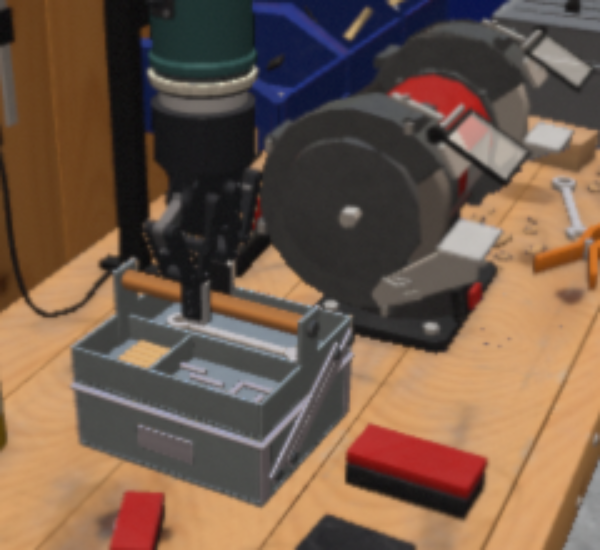

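The fingers straddle the bar, seen at crop (205,300). I'm going down 8 mm and closing.

>>> jog_arm([
  {"travel": [0, 0, 8], "rot": [0, 0, 0], "claw": 170},
  {"travel": [0, 0, 0], "rot": [0, 0, 0], "claw": 200},
  {"travel": [0, 0, 0], "rot": [0, 0, 0], "claw": 220},
  {"travel": [0, 0, 0], "rot": [0, 0, 0], "claw": 255},
  {"travel": [0, 0, 0], "rot": [0, 0, 0], "claw": 255},
], force=60)

```text
time: 4.9
tool_pos: [0.588, 0.2344, 0.0972]
tcp_rot: [3.14, -0.096, -0.003]
wrist_force: [-0.6, 0.7, -4.8]
width: 0.165
grip_force: 58.4
```

>>> jog_arm([
  {"travel": [0, 0, 0], "rot": [0, 0, 0], "claw": 255},
  {"travel": [0, 0, 0], "rot": [0, 0, 0], "claw": 255},
  {"travel": [0, 0, 0], "rot": [0, 0, 0], "claw": 255},
  {"travel": [0, 0, 0], "rot": [0, 0, 0], "claw": 255},
  {"travel": [0, 0, 0], "rot": [0, 0, 0], "claw": 255},
])

```text
time: 5.4
tool_pos: [0.588, 0.2346, 0.0977]
tcp_rot: [-3.14, 0.096, 0.003]
wrist_force: [-4.0, 2.9, -6.7]
width: 0.168
grip_force: 58.4
```

```bash
python3 - <<'E'
from h import *
goto([.588,.235,.099])
q=np.linspace(0,np.pi/2,16);a=np.radians(30)
y=110*(np.cos(a)-np.cos(a+q));z=110*(np.sin(a+q)-np.sin(a))
print(np.round(np.c_[-np.diff(y),-np.diff(z)],1).tolist())
E
```

```text
t 5.4 pos [0.588  0.2346 0.0977] yaw -3.49 tilt [-0.002  0.   ] tool travel mm [-0.  -0.4 -1.3] F [-4.   2.9 -6.7] w 0.168 g 58.4 q [0.34 0.3  1.82 0.   1.03 1.97]
[[-6.3, -9.7], [-7.2, -8.9], [-8.1, -8.1], [-8.9, -7.2], [-9.7, -6.3], [-10.3, -5.2], [-10.7, -4.1], [-11.1, -3.0], [-11.4, -1.8], [-11.5, -0.6], [-11.5, 0.6], [-11.4, 1.8], [-11.1, 3.0], [-10.7, 4.1], [-10.3, 5.2]]
```

>>> jog_arm([
  {"travel": [0, -3.1, -4.9], "rot": [0, 0, 0], "claw": 255},
  {"travel": [0, -3.2, -4.8], "rot": [0, 0, 0], "claw": 255},
  {"travel": [0, -3.5, -4.5], "rot": [0, 0, 0], "claw": 255},
  {"travel": [0, -3.7, -4.4], "rot": [0, 0, 0], "claw": 255},
  {"travel": [0, -8.1, -8.1], "rot": [0, 0, 0], "claw": 255},
])

```text
time: 5.9
tool_pos: [0.5894, 0.2563, 0.1244]
tcp_rot: [3.14, -0.096, -0.003]
wrist_force: [-2.3, 6.3, -13.1]
width: 0.163
grip_force: 58.5
```

>>> jog_arm([
  {"travel": [0, -8.9, -7.2], "rot": [0, 0, 0], "claw": 255},
  {"travel": [0, -9.7, -6.3], "rot": [0, 0, 0], "claw": 255},
  {"travel": [0, -10.3, -5.2], "rot": [0, 0, 0], "claw": 255},
  {"travel": [0, 0, 0], "rot": [0, 0, 0], "claw": 255},
  {"travel": [0, 0, 0], "rot": [0, 0, 0], "claw": 255},
])

```text
time: 6.4
tool_pos: [0.5913, 0.2856, 0.1433]
tcp_rot: [3.14, -0.094, -0.002]
wrist_force: [-3.8, 4.3, -11.9]
width: 0.166
grip_force: 59.2
```

```bash
python3 - <<'E'
from h import *
goto([.597,.3846,.1377])
E
```

```text
t 6.4 pos [0.5913 0.2856 0.1433] yaw -3.43 tilt [-0.001 -0.   ] tool travel mm [ -0.3 -99.2   5.5] F [ -3.8   4.3 -11.9] w 0.166 g 59.2 q [0.41 0.3  1.73 0.   1.12 2.04]
```

>>> jog_arm([
  {"travel": [0, -10.7, -4.1], "rot": [0, 0, 0], "claw": 255},
  {"travel": [0, -11.1, -3], "rot": [0, 0, 0], "claw": 255},
  {"travel": [0, -11.4, -1.8], "rot": [0, 0, 0], "claw": 255},
  {"travel": [0, -11.5, -0.6], "rot": [0, 0, 0], "claw": 255},
  {"travel": [0, -11.5, 0.6], "rot": [0, 0, 0], "claw": 255},
])

```text
time: 6.9
tool_pos: [0.5949, 0.3413, 0.1518]
tcp_rot: [3.138, -0.095, -0.002]
wrist_force: [-1.6, -1.3, -17.7]
width: 0.161
grip_force: 58.8
```

>>> jog_arm([
  {"travel": [0, -11.4, 1.8], "rot": [0, 0, 0], "claw": 255},
  {"travel": [0, -11.1, 3], "rot": [0, 0, 0], "claw": 255},
  {"travel": [0, -10.7, 4.1], "rot": [0, 0, 0], "claw": 255},
  {"travel": [0, -5.2, 2.5], "rot": [0, 0, 0], "claw": 255},
  {"travel": [0, -5, 2.6], "rot": [0, 0, 0], "claw": 255},
])

```text
time: 7.4
tool_pos: [0.5977, 0.3839, 0.138]
tcp_rot: [3.138, -0.095, -0.002]
wrist_force: [-4.2, -4.8, -14.1]
width: 0.17
grip_force: 59.2
```

>>> jog_arm([
  {"travel": [0, 0, 0], "rot": [0, 0, 0], "claw": 255},
  {"travel": [0, 0, 0], "rot": [0, 0, 0], "claw": 255},
  {"travel": [0, 0, 0], "rot": [0, 0, 0], "claw": 255},
  {"travel": [0, 0, 0], "rot": [0, 0, 0], "claw": 255},
  {"travel": [0, 0, 0], "rot": [0, 0, 0], "claw": 255},
])

```text
time: 7.9
tool_pos: [0.5977, 0.3834, 0.1382]
tcp_rot: [3.138, -0.095, -0.002]
wrist_force: [-4.3, -4.1, -13.1]
width: 0.164
grip_force: 59.3
```

```bash
python3 - <<'E'
from h import *
goto([.597,.3846,.1377])
E
```

```text
t 7.9 pos [0.5977 0.3834 0.1382] yaw -3.48 tilt [-0.001 -0.002] tool travel mm [-0.7 -1.2  0.5] F [ -4.3  -4.1 -13.1] w 0.164 g 59.3 q [ 0.54  0.39  1.61 -0.    1.14  2.17]
```

>>> jog_arm([
  {"travel": [0, 0, 0], "rot": [0, 0, 0], "claw": 190},
  {"travel": [0, 0, 0], "rot": [0, 0, 0], "claw": 120},
  {"travel": [0, 0, 0], "rot": [0, 0, 0], "claw": 60},
  {"travel": [0, 0, 0], "rot": [0, 0, 0], "claw": 60},
  {"travel": [0, 0, -10], "rot": [0, 0, 0], "claw": 60},
])

```text
time: 8.4
tool_pos: [0.5979, 0.3843, 0.1487]
tcp_rot: [3.14, -0.095, -0.0]
wrist_force: [-0.4, -0.3, -0.0]
width: 0.767
grip_force: 0.0
```

>>> jog_arm([
  {"travel": [0, 0, -20], "rot": [0, 0, 0], "claw": 60},
  {"travel": [0, 0, -30], "rot": [0, 0, 0], "claw": 60},
  {"travel": [0, 0, -30], "rot": [0, 0, 0], "claw": 60},
  {"travel": [0, 0, -10], "rot": [0, 0, 0], "claw": 60},
  {"travel": [0, 0, 0], "rot": [0, 0, 0], "claw": 60},
])

```text
time: 8.9
tool_pos: [0.5995, 0.3852, 0.2422]
tcp_rot: [-3.137, 0.095, -0.008]
wrist_force: [-1.0, 0.4, -0.0]
width: 0.766
grip_force: 0.0
```

```bash
python3 - <<'E'
from h import *
goto([.411,.243,.2])
c=cam('scene');cv2.imwrite('pics/s4.png',cv2.resize(c['color'][80:300,160:400],None,fx=2.5,fy=2.5))
E
```

```text
t 8.9 pos [0.5995 0.3852 0.2422] yaw -3.48 tilt [0.005 0.003] tool travel mm [-179.7  153.5   40.7] F [-1.   0.4 -0. ] w 0.766 g 0.0 q [0.54 0.32 1.51 0.   1.3  2.17]
```

View pics/s4.png

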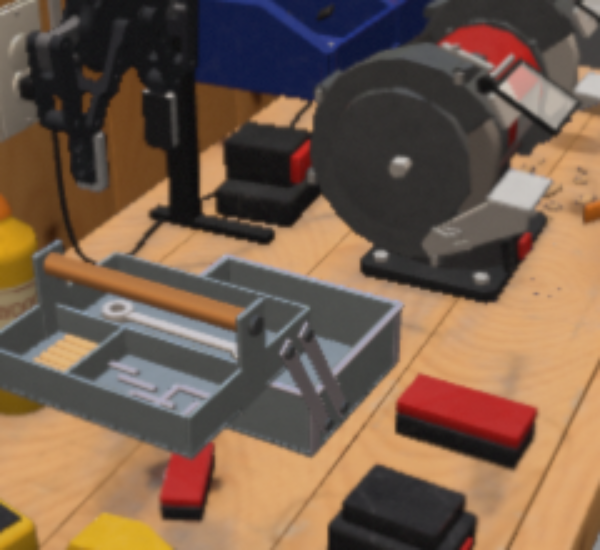

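The tray stays open: bar from crop (50,262) to (240,318), with the compartment visible behind it. Next is the case.

>>> jog_arm([
  {"travel": [-40, 34, 0], "rot": [0, 0, 0], "claw": 0},
  {"travel": [-40, 34, 0], "rot": [0, 0, 0], "claw": 0},
  {"travel": [-40, 34, 0], "rot": [0, 0, 0], "claw": 0},
  {"travel": [-40, 34, 0], "rot": [0, 0, 0], "claw": 0},
  {"travel": [-20, 17, 0], "rot": [0, 0, 0], "claw": 0},
])

```text
time: 9.45
tool_pos: [0.4126, 0.2458, 0.2353]
tcp_rot: [3.137, -0.096, -0.009]
wrist_force: [-0.2, 0.2, 0.1]
width: 0.998
grip_force: 0.0
```

>>> jog_arm([
  {"travel": [0, 0, 40], "rot": [0, 0, 0], "claw": 0},
  {"travel": [0, 0, 40], "rot": [0, 0, 0], "claw": 0},
  {"travel": [0, 0, 40], "rot": [0, 0, 0], "claw": 0},
  {"travel": [0, 0, 20], "rot": [0, 0, 0], "claw": 0},
  {"travel": [0, 0, 0], "rot": [0, 0, 0], "claw": 0},
])

```text
time: 9.95
tool_pos: [0.4122, 0.2459, 0.0928]
tcp_rot: [3.134, -0.095, -0.016]
wrist_force: [-1.0, 0.0, 0.1]
width: 1.003
grip_force: 0.0
```

```bash
python3 - <<'E'
from h import *
goto([.411,.243,.008])
c=cam('scene');cv2.imwrite('pics/s5.png',cv2.resize(c['color'][80:300,200:440],None,fx=2.5,fy=2.5))
E
```

```text
t 9.95 pos [0.4122 0.2459 0.0928] yaw -3.49 tilt [-0.01  -0.005] tool travel mm [-0.2  2.5 84.8] F [-1.   0.   0.1] w 1.003 g 0.0 q [ 0.49  0.04  2.14 -0.    0.98  2.12]
```

View pics/s5.png

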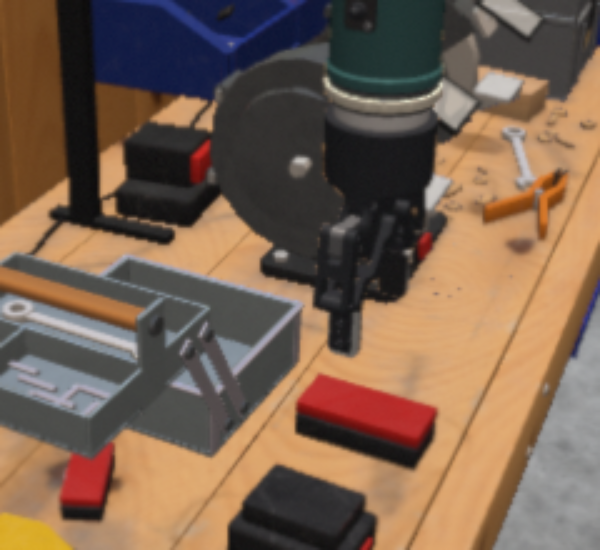

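The gripper hovers above the case at crop (367,420) with nothing in the way, so I'm descending and gripping.

>>> jog_arm([
  {"travel": [0, 2, 30], "rot": [0, 0, 0], "claw": 0},
  {"travel": [0, 0, 30], "rot": [0, 0, 0], "claw": 0},
  {"travel": [0, 0, 15], "rot": [0, 0, 0], "claw": 0},
  {"travel": [0, 0, 3], "rot": [0, 0, 0], "claw": 0},
  {"travel": [0, 0, 0], "rot": [0, 0, 0], "claw": 0},
])

```text
time: 10.5
tool_pos: [0.4175, 0.2468, 0.0212]
tcp_rot: [-3.14, 0.095, -0.001]
wrist_force: [-0.3, 0.9, -0.8]
width: 1.002
grip_force: 0.0
```

>>> jog_arm([
  {"travel": [0, 0, 0], "rot": [0, 0, 0], "claw": 40},
  {"travel": [0, 0, 0], "rot": [0, 0, 0], "claw": 80},
  {"travel": [0, 0, 0], "rot": [0, 0, 0], "claw": 100},
  {"travel": [0, 0, 0], "rot": [0, 0, 0], "claw": 150},
  {"travel": [0, 0, 0], "rot": [0, 0, 0], "claw": 255},
], force=50)

```text
time: 11.0
tool_pos: [0.4177, 0.2467, 0.0218]
tcp_rot: [-3.14, 0.095, -0.002]
wrist_force: [-0.8, -1.9, 6.3]
width: 0.51
grip_force: 51.2
```

>>> jog_arm([
  {"travel": [0, 0, 0], "rot": [0, 0, 0], "claw": 255},
  {"travel": [0, 0, 0], "rot": [0, 0, 0], "claw": 255},
  {"travel": [0, 0, 0], "rot": [0, 0, 0], "claw": 255},
  {"travel": [0, 0, 0], "rot": [0, 0, 0], "claw": 255},
  {"travel": [0, 0, 0], "rot": [0, 0, 0], "claw": 255},
])

```text
time: 11.5
tool_pos: [0.4177, 0.2467, 0.0218]
tcp_rot: [-3.14, 0.095, -0.002]
wrist_force: [-1.2, -1.7, 5.7]
width: 0.511
grip_force: 51.2
```

```bash
python3 - <<'E'
from h import *
goto([.411,.243,.008])
E
```

```text
t 11.5 pos [0.4177 0.2467 0.0218] yaw -3.47 tilt [0.001 0.   ] tool travel mm [-6.5  4.1 13.8] F [-1.2 -1.7  5.7] w 0.511 g 51.2 q [ 0.48  0.14  2.18 -0.    0.81  2.11]
```

The grip is too high, only the tips hold the case. I'm reopening, lowering and gripping again.

>>> jog_arm([
  {"travel": [0, 0, 0], "rot": [0, 0, 0], "claw": 60},
  {"travel": [0, 0, 0], "rot": [0, 0, 0], "claw": 30},
  {"travel": [-6, 0, 5], "rot": [0, 0, 0], "claw": 30},
  {"travel": [0, 0, 8], "rot": [0, 0, 0], "claw": 30},
  {"travel": [0, 0, 0], "rot": [0, 0, 0], "claw": 30},
])

```text
time: 12.0
tool_pos: [0.4092, 0.2462, 0.0059]
tcp_rot: [3.139, -0.095, -0.004]
wrist_force: [-0.3, -0.2, -0.8]
width: 0.88
grip_force: 0.0
```

>>> jog_arm([
  {"travel": [0, 0, 0], "rot": [0, 0, 0], "claw": 80},
  {"travel": [0, 0, 0], "rot": [0, 0, 0], "claw": 100},
  {"travel": [0, 0, 0], "rot": [0, 0, 0], "claw": 150},
  {"travel": [0, 0, 0], "rot": [0, 0, 0], "claw": 255},
  {"travel": [0, 0, 0], "rot": [0, 0, 0], "claw": 255},
])

```text
time: 12.5
tool_pos: [0.4114, 0.2471, 0.0079]
tcp_rot: [-3.14, 0.095, -0.001]
wrist_force: [0.6, 0.5, 0.3]
width: 0.519
grip_force: 53.3
```

```bash
python3 - <<'E'
from h import *
goto([.588,.235,.16])
E
```

```text
t 12.5 pos [0.4114 0.2471 0.0079] yaw -3.48 tilt [0.001 0.   ] tool travel mm [ 177.1    1.3 -152. ] F [0.6 0.5 0.3] w 0.519 g 53.3 q [0.49 0.16 2.2  0.   0.78 2.12]
```

>>> jog_arm([
  {"travel": [0, 0, -15], "rot": [0, 0, 0], "claw": 255},
  {"travel": [0, 0, -30], "rot": [0, 0, 0], "claw": 255},
  {"travel": [0, 0, -40], "rot": [0, 0, 0], "claw": 255},
  {"travel": [0, 0, -35], "rot": [0, 0, 0], "claw": 255},
  {"travel": [0, 0, -15], "rot": [0, 0, 0], "claw": 255},
])

```text
time: 13.0
tool_pos: [0.4124, 0.2476, 0.1459]
tcp_rot: [-3.138, 0.096, -0.006]
wrist_force: [1.3, -0.4, -3.3]
width: 0.513
grip_force: 53.0
```

>>> jog_arm([
  {"travel": [20, 0, 0], "rot": [0, 0, 0], "claw": 255},
  {"travel": [40, 1, 0], "rot": [0, 0, 0], "claw": 255},
  {"travel": [40, 1, 0], "rot": [0, 0, 0], "claw": 255},
  {"travel": [40, 1, 0], "rot": [0, 0, 0], "claw": 255},
  {"travel": [36, 0, 0], "rot": [0, 0, 0], "claw": 255},
])

```text
time: 13.5
tool_pos: [0.5873, 0.2324, 0.1414]
tcp_rot: [3.139, -0.096, -0.003]
wrist_force: [-0.0, 0.8, -3.2]
width: 0.514
grip_force: 52.9
```

>>> jog_arm([
  {"travel": [0, 0, 0], "rot": [0, 0, 0], "claw": 255},
  {"travel": [0, 0, 0], "rot": [0, 0, 0], "claw": 255},
  {"travel": [0, 0, 0], "rot": [0, 0, 0], "claw": 255},
  {"travel": [0, 0, 0], "rot": [0, 0, 0], "claw": 255},
  {"travel": [0, 0, 0], "rot": [0, 0, 0], "claw": 255},
])

```text
time: 14.0
tool_pos: [0.5853, 0.2334, 0.1426]
tcp_rot: [3.14, -0.094, -0.001]
wrist_force: [0.0, 0.5, -3.4]
width: 0.516
grip_force: 52.9
```

```bash
python3 - <<'E'
from h import *
goto([.587,.234,.012])
c=cam('scene');d=cam('top');cv2.imwrite('pics/s6.png',np.hstack([cv2.resize(c['color'][80:300,160:400],(400,367)),cv2.resize(d['color'][60:280,180:420],(400,367))]))
E
```

```text
t 14.0 pos [0.5853 0.2334 0.1426] yaw -3.44 tilt [-0. -0.] tool travel mm [  1.7  -0.8 130.6] F [ 0.   0.5 -3.4] w 0.516 g 52.9 q [0.34 0.25 1.79 0.   1.1  1.97]
```

View pics/s6.png

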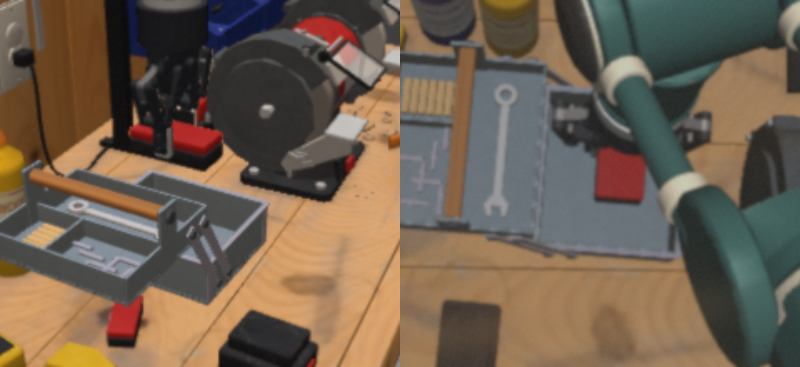

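The case is held level over the compartment in both views. I'm lowering it in steps, shifted slightly away from the open tray.

>>> jog_arm([
  {"travel": [1, 3, 20], "rot": [0, 0, 0], "claw": 255},
  {"travel": [0, 0, 25], "rot": [0, 0, 0], "claw": 255},
  {"travel": [0, 0, 25], "rot": [0, 0, 0], "claw": 255},
  {"travel": [0, 0, 20], "rot": [0, 0, 0], "claw": 255},
  {"travel": [0, 0, 0], "rot": [0, 0, 0], "claw": 255},
])

```text
time: 14.6
tool_pos: [0.5839, 0.2292, 0.0491]
tcp_rot: [3.138, -0.095, -0.01]
wrist_force: [-0.8, -0.4, -3.4]
width: 0.517
grip_force: 52.7
```

>>> jog_arm([
  {"travel": [0, 0, 12], "rot": [0, 0, 0], "claw": 255},
  {"travel": [0, 0, 12], "rot": [0, 0, 0], "claw": 255},
  {"travel": [0, 0, 8], "rot": [0, 0, 0], "claw": 255},
  {"travel": [0, 0, 3], "rot": [0, 0, 0], "claw": 255},
  {"travel": [0, 0, 0], "rot": [0, 0, 0], "claw": 255},
])

```text
time: 15.1
tool_pos: [0.5869, 0.23, 0.017]
tcp_rot: [3.14, -0.095, -0.001]
wrist_force: [0.2, -0.3, -2.8]
width: 0.513
grip_force: 52.9
```

```bash
python3 - <<'E'
from h import *
goto([.587,.230,.012])
E
```

```text
t 15.1 pos [0.5869 0.23   0.017 ] yaw -3.48 tilt [-0.001 -0.   ] tool travel mm [ 0.1 -0.   5. ] F [ 0.2 -0.3 -2.8] w 0.513 g 52.9 q [0.33 0.39 1.87 0.   0.88 1.97]
```

>>> jog_arm([
  {"travel": [0, 0, 2.5], "rot": [0, 0, 0], "claw": 255},
  {"travel": [0, 0, 2], "rot": [0, 0, 0], "claw": 255},
  {"travel": [0, 0, 0], "rot": [0, 0, 0], "claw": 255},
  {"travel": [0, 0, 0], "rot": [0, 0, 0], "claw": 100},
  {"travel": [0, 0, 0], "rot": [0, 0, 0], "claw": 70},
])

```text
time: 15.6
tool_pos: [0.5881, 0.2304, 0.014]
tcp_rot: [-3.139, 0.095, -0.003]
wrist_force: [-0.6, -0.3, 0.4]
width: 0.723
grip_force: 0.0
```

>>> jog_arm([
  {"travel": [0, 0, 0], "rot": [0, 0, 0], "claw": 70},
  {"travel": [0, 0, 0], "rot": [0, 0, 0], "claw": 70},
  {"travel": [0, 0, -5], "rot": [0, 0, 0], "claw": 70},
  {"travel": [0, 0, -15], "rot": [0, 0, 0], "claw": 70},
  {"travel": [0, 0, -25], "rot": [0, 0, 0], "claw": 70},
])

```text
time: 16.1
tool_pos: [0.5858, 0.2296, 0.0576]
tcp_rot: [3.139, -0.095, -0.005]
wrist_force: [-0.3, 0.4, -0.8]
width: 0.725
grip_force: 0.0
```

>>> jog_arm([
  {"travel": [0, 0, -40], "rot": [0, 0, 0], "claw": 70},
  {"travel": [0, 0, -45], "rot": [0, 0, 0], "claw": 70},
  {"travel": [0, 0, -45], "rot": [0, 0, 0], "claw": 70},
  {"travel": [0, 0, -45], "rot": [0, 0, 0], "claw": 70},
  {"travel": [0, 0, -15], "rot": [0, 0, 0], "claw": 70},
])

```text
time: 16.6
tool_pos: [0.5902, 0.2312, 0.2567]
tcp_rot: [-3.136, 0.095, -0.017]
wrist_force: [0.6, 0.2, 1.8]
width: 0.728
grip_force: 0.0
```

```bash
python3 - <<'E'
from h import *
goto([.598,.385,.138])
c=cam('scene');d=cam('top');cv2.imwrite('pics/s7.png',np.hstack([cv2.resize(c['color'][80:300,160:400],(400,367)),cv2.resize(d['color'][60:280,180:420],(400,367))]))
E
```

```text
t 16.6 pos [0.5902 0.2312 0.2567] yaw -3.48 tilt [0.011 0.004] tool travel mm [  -2.9 -153.4  119.4] F [0.6 0.2 1.8] w 0.728 g 0.0 q [0.33 0.16 1.68 0.   1.29 1.97]
```

View pics/s7.png

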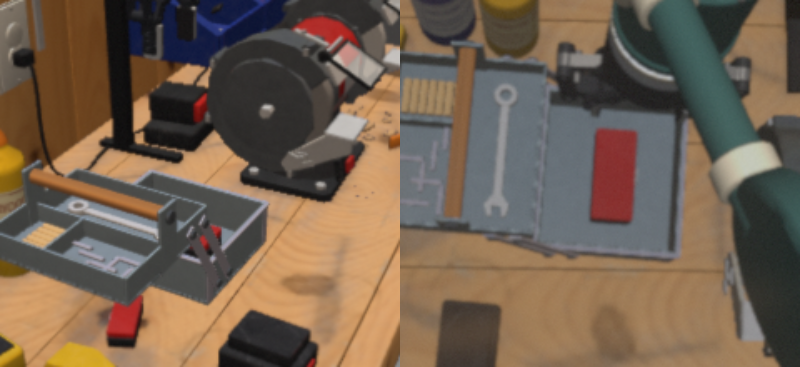

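The case lies flat in the compartment, at (613,175) in the top view. I'm going back to the handle.

>>> jog_arm([
  {"travel": [0, -30, 0], "rot": [0, 0, 0], "claw": 60},
  {"travel": [0, -40, 0], "rot": [0, 0, 0], "claw": 60},
  {"travel": [0, -40, 0], "rot": [0, 0, 0], "claw": 60},
  {"travel": [0, -30, 0], "rot": [0, 0, 0], "claw": 60},
  {"travel": [0, -13, 0], "rot": [0, 0, 0], "claw": 60},
])

```text
time: 17.2
tool_pos: [0.5949, 0.3848, 0.2445]
tcp_rot: [3.138, -0.092, -0.007]
wrist_force: [-0.5, -0.7, 0.4]
width: 0.765
grip_force: 0.0
```

>>> jog_arm([
  {"travel": [0, 0, 30], "rot": [0, 0, 0], "claw": 60},
  {"travel": [0, 0, 30], "rot": [0, 0, 0], "claw": 60},
  {"travel": [0, 0, 30], "rot": [0, 0, 0], "claw": 60},
  {"travel": [0, 0, 20], "rot": [0, 0, 0], "claw": 60},
  {"travel": [0, 0, 0], "rot": [0, 0, 0], "claw": 60},
])

```text
time: 17.7
tool_pos: [0.5927, 0.3798, 0.1312]
tcp_rot: [3.133, -0.096, -0.015]
wrist_force: [-0.7, 1.0, -1.3]
width: 0.763
grip_force: 0.0
```

```bash
python3 - <<'E'
from h import *
goto([.598,.384,.138])
E
```

```text
t 17.7 pos [0.5927 0.3798 0.1312] yaw -3.51 tilt [-0.01  -0.006] tool travel mm [ 4.9 -4.5 -6.8] F [-0.7  1.  -1.3] w 0.763 g 0.0 q [ 0.53  0.4   1.62 -0.    1.14  2.17]
```

>>> jog_arm([
  {"travel": [0, 0, 0], "rot": [0, 0, 0], "claw": 60},
  {"travel": [0, 0, 0], "rot": [0, 0, 0], "claw": 60},
  {"travel": [0, 0, 0], "rot": [0, 0, 0], "claw": 60},
  {"travel": [0, 0, 0], "rot": [0, 0, 0], "claw": 60},
  {"travel": [0, 0, 0], "rot": [0, 0, 0], "claw": 60},
])

```text
time: 18.2
tool_pos: [0.597, 0.3831, 0.1393]
tcp_rot: [-3.139, 0.095, -0.002]
wrist_force: [-0.5, -0.3, -0.2]
width: 0.762
grip_force: 0.0
```

```bash
python3 - <<'E'
from h import *
goto([.598,.384,.138])
E
```

```text
t 18.2 pos [0.597  0.3831 0.1393] yaw -3.48 tilt [0.002 0.001] tool travel mm [ 0.9 -0.9  1.3] F [-0.5 -0.3 -0.2] w 0.762 g 0.0 q [ 0.54  0.39  1.61 -0.    1.14  2.17]
```

>>> jog_arm([
  {"travel": [0.5, -0.5, 1.3], "rot": [0, 0, 0], "claw": 120},
  {"travel": [0, 0, 0], "rot": [0, 0, 0], "claw": 180},
  {"travel": [0, 0, 0], "rot": [0, 0, 0], "claw": 210},
  {"travel": [0, 0, 0], "rot": [0, 0, 0], "claw": 255},
  {"travel": [0, 0, 0], "rot": [0, 0, 0], "claw": 255},
], force=60)

```text
time: 18.7
tool_pos: [0.597, 0.384, 0.1368]
tcp_rot: [-3.139, 0.096, -0.0]
wrist_force: [-0.3, 3.0, -0.5]
width: 0.174
grip_force: 58.4
```

>>> jog_arm([
  {"travel": [0, 0, 0], "rot": [0, 0, 0], "claw": 255},
  {"travel": [0, 0, 0], "rot": [0, 0, 0], "claw": 255},
  {"travel": [0, 5, -2.6], "rot": [0, 0, 0], "claw": 255},
  {"travel": [0, 5.2, -2.5], "rot": [0, 0, 0], "claw": 255},
  {"travel": [0, 10.7, -4.1], "rot": [0, 0, 0], "claw": 255},
])

```text
time: 19.2
tool_pos: [0.5957, 0.3623, 0.1463]
tcp_rot: [-3.14, 0.094, 0.0]
wrist_force: [1.0, 1.5, -1.0]
width: 0.167
grip_force: 58.5
```

```bash
python3 - <<'E'
from h import *
goto([.588,.2346,.0977])
E
```

```text
t 19.2 pos [0.5957 0.3623 0.1463] yaw -3.45 tilt [-0.  0.] tool travel mm [  0.  128.   48.6] F [ 1.   1.5 -1. ] w 0.167 g 58.5 q [0.51 0.36 1.63 0.   1.14 2.14]
```

Grip is good. I'm reversing the arc.

>>> jog_arm([
  {"travel": [0, 11.1, -3], "rot": [0, 0, 0], "claw": 255},
  {"travel": [0, 11.4, -1.8], "rot": [0, 0, 0], "claw": 255},
  {"travel": [0, 11.5, -0.6], "rot": [0, 0, 0], "claw": 255},
  {"travel": [0, 11.5, 0.6], "rot": [0, 0, 0], "claw": 255},
  {"travel": [0, 11.4, 1.8], "rot": [0, 0, 0], "claw": 255},
])

```text
time: 19.7
tool_pos: [0.5919, 0.3038, 0.1483]
tcp_rot: [3.139, -0.096, -0.002]
wrist_force: [-0.0, -0.2, -4.1]
width: 0.168
grip_force: 58.4
```

>>> jog_arm([
  {"travel": [0, 11.1, 3], "rot": [0, 0, 0], "claw": 255},
  {"travel": [0, 10.7, 4.1], "rot": [0, 0, 0], "claw": 255},
  {"travel": [0, 10.3, 5.2], "rot": [0, 0, 0], "claw": 255},
  {"travel": [0, 9.7, 6.3], "rot": [0, 0, 0], "claw": 255},
  {"travel": [0, 0, 0], "rot": [0, 0, 0], "claw": 255},
])

```text
time: 20.2
tool_pos: [0.5892, 0.2622, 0.1282]
tcp_rot: [3.139, -0.097, -0.003]
wrist_force: [1.9, 1.2, -7.6]
width: 0.164
grip_force: 59.2
```

>>> jog_arm([
  {"travel": [0, 4.5, 3.5], "rot": [0, 0, 0], "claw": 255},
  {"travel": [0, 4.4, 3.7], "rot": [0, 0, 0], "claw": 255},
  {"travel": [0, 4.1, 4], "rot": [0, 0, 0], "claw": 255},
  {"travel": [0, 4, 4.1], "rot": [0, 0, 0], "claw": 255},
  {"travel": [0, 0, 0], "rot": [0, 0, 0], "claw": 255},
])

```text
time: 20.7
tool_pos: [0.5883, 0.2469, 0.1139]
tcp_rot: [-3.14, 0.096, 0.002]
wrist_force: [-0.3, 5.6, -10.1]
width: 0.168
grip_force: 59.0
```

```bash
python3 - <<'E'
from h import *
goto([.588,.2346,.0977])
E
```

```text
t 20.7 pos [0.5883 0.2469 0.1139] yaw -3.49 tilt [-0.001  0.   ] tool travel mm [ 0.5 12.3 16.2] F [ -0.3   5.6 -10.1] w 0.168 g 59.0 q [0.36 0.29 1.8  0.   1.06 1.99]
```

>>> jog_arm([
  {"travel": [0, 3.5, 3.8], "rot": [0, 0, 0], "claw": 255},
  {"travel": [0, 3.2, 4.1], "rot": [0, 0, 0], "claw": 255},
  {"travel": [0, 3, 4.2], "rot": [0, 0, 0], "claw": 255},
  {"travel": [0, 2.4, 4], "rot": [0, 0, 0], "claw": 255},
  {"travel": [0, 0, 0], "rot": [0, 0, 0], "claw": 255},
])

```text
time: 21.2
tool_pos: [0.5876, 0.2356, 0.0984]
tcp_rot: [-3.139, 0.096, 0.001]
wrist_force: [-1.0, 5.9, -8.8]
width: 0.167
grip_force: 59.1
```

```bash
python3 - <<'E'
from h import *
goto([.588,.2346,.0977])
E
```

```text
t 21.2 pos [0.5876 0.2356 0.0984] yaw -3.49 tilt [-0.001  0.001] tool travel mm [0.5 0.9 0.7] F [-1.   5.9 -8.8] w 0.167 g 59.1 q [0.34 0.3  1.82 0.   1.02 1.97]
```

>>> jog_arm([
  {"travel": [0, 0.6, 0.8], "rot": [0, 0, 0], "claw": 255},
  {"travel": [0, 0.4, 0.8], "rot": [0, 0, 0], "claw": 255},
  {"travel": [0, 0.2, 0.4], "rot": [0, 0, 0], "claw": 255},
  {"travel": [0, 0, 0], "rot": [0, 0, 0], "claw": 255},
  {"travel": [0, 0, 0], "rot": [0, 0, 0], "claw": 255},
])

```text
time: 21.7
tool_pos: [0.5875, 0.2347, 0.097]
tcp_rot: [-3.139, 0.095, 0.001]
wrist_force: [-1.0, 5.5, -9.1]
width: 0.166
grip_force: 59.1
```

>>> jog_arm([
  {"travel": [0, 0.3, 0.5], "rot": [0, 0, 0], "claw": 255},
  {"travel": [0, 0.3, 0.5], "rot": [0, 0, 0], "claw": 255},
  {"travel": [0, 0.3, 0.5], "rot": [0, 0, 0], "claw": 255},
  {"travel": [0, 0, 0], "rot": [0, 0, 0], "claw": 255},
  {"travel": [0, 0, 0], "rot": [0, 0, 0], "claw": 255},
])

```text
time: 22.2
tool_pos: [0.5876, 0.2344, 0.0963]
tcp_rot: [-3.138, 0.095, 0.001]
wrist_force: [-2.9, 7.1, -5.1]
width: 0.166
grip_force: 59.6
```

>>> jog_arm([
  {"travel": [0, 0.2, 0.6], "rot": [0, 0, 0], "claw": 255},
  {"travel": [0, 0.1, 0.6], "rot": [0, 0, 0], "claw": 255},
  {"travel": [0, 0, 0], "rot": [0, 0, 0], "claw": 255},
  {"travel": [0, 0, 0], "rot": [0, 0, 0], "claw": 255},
  {"travel": [0, 0, 0], "rot": [0, 0, 0], "claw": 255},
])

```text
time: 22.7
tool_pos: [0.5877, 0.2344, 0.0962]
tcp_rot: [-3.138, 0.095, 0.0]
wrist_force: [-5.1, 6.6, -1.2]
width: 0.168
grip_force: 60.0
```

The position has stalled and the force is rising, so the tray is seated on the rim. I'm releasing and withdrawing.

>>> jog_arm([
  {"travel": [0, 0, 0], "rot": [0, 0, 0], "claw": 200},
  {"travel": [0, 0, 0], "rot": [0, 0, 0], "claw": 130},
  {"travel": [0, 0, 0], "rot": [0, 0, 0], "claw": 60},
  {"travel": [0, 0, 0], "rot": [0, 0, 0], "claw": 60},
  {"travel": [0, 0, -8], "rot": [0, 0, 0], "claw": 60},
])

```text
time: 23.2
tool_pos: [0.5872, 0.2318, 0.1016]
tcp_rot: [3.139, -0.096, -0.003]
wrist_force: [0.3, 1.0, -0.4]
width: 0.764
grip_force: 0.0
```

>>> jog_arm([
  {"travel": [0, 0, -20], "rot": [0, 0, 0], "claw": 60},
  {"travel": [0, 0, -35], "rot": [0, 0, 0], "claw": 60},
  {"travel": [0, 0, -40], "rot": [0, 0, 0], "claw": 60},
  {"travel": [0, 0, -40], "rot": [0, 0, 0], "claw": 60},
  {"travel": [0, 0, -10], "rot": [0, 0, 0], "claw": 60},
])

```text
time: 23.7
tool_pos: [0.591, 0.2334, 0.2546]
tcp_rot: [-3.136, 0.096, -0.016]
wrist_force: [0.9, 1.0, 0.7]
width: 0.763
grip_force: 0.0
```

>>> jog_arm([
  {"travel": [0, 0, 0], "rot": [0, 0, 0], "claw": 60},
  {"travel": [0, 0, 0], "rot": [0, 0, 0], "claw": 60},
  {"travel": [0, 0, 0], "rot": [0, 0, 0], "claw": 60},
  {"travel": [0, 0, 0], "rot": [0, 0, 0], "claw": 60},
  {"travel": [0, 0, 0], "rot": [0, 0, 0], "claw": 60},
])

```text
time: 24.2
tool_pos: [0.5871, 0.2322, 0.2455]
tcp_rot: [3.139, -0.095, -0.004]
wrist_force: [-0.9, -0.1, -0.0]
width: 0.766
grip_force: 0.0
```

```bash
python3 - <<'E'
from h import *
goto([.588,.2346,.0977])
c=cam('scene');cv2.imwrite('pics/s8.png',np.hstack([cv2.resize(c['color'][120:300,160:400],(400,300)),cv2.resize(cv2.imread('pics/scene0.png')[120:300,160:400],(400,300))]))
E
```

```text
t 24.2 pos [0.5871 0.2322 0.2455] yaw -3.48 tilt [-0.003 -0.001] tool travel mm [  1.1  -2.6 147.8] F [-0.9 -0.1 -0. ] w 0.766 g 0.0 q [0.34 0.18 1.68 0.   1.28 1.97]
```

View pics/s8.png

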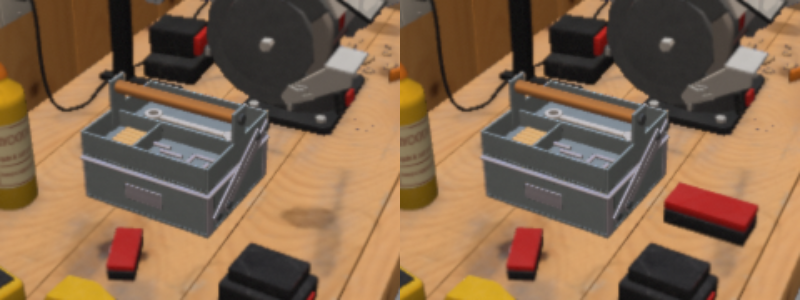

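The tray sits exactly as in the first picture (bar at (175,100) left against (575,100) right), the case is inside and the gripper is clear.

```bash
python3 -c "
from h import *
print(workorder.finish_job())"
```

```text
the job is handed in; nothing more can be done
None
```

Job handed in at about 24 s: the tray was swung open, the drill bit case was laid flat in the compartment, and the tray was lowered under control until fully closed, with the gripper clear of everything.

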